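Set out the tube rotator and bring its loading mark to the top

ROBOT

A 6-joint arm with a two-finger parallel gripper is mounted at the origin on a cart in front of the work surface, level with it; the furniture and walls round the work are solid. World frame = base frame: x ahead of the robot, y to its left, z up, the work surface at z = 0. Lengths are in m, angles in degrees, forces in N, time in s.
With the tool pointing down it reaches from about 0.25 to 0.725 m from the base axis. Payload 9.7 kg.
Tool frame: the origin (TCP) lies between the finger pads; the fingertips stand 25 mm ahead of it and the grasp point (between the pads) lies 6 mm ahead of it; z points along the fingers, y is the line along which they close (so a half turn about z gives the same grasp; the last joint's range is limited). The gripper opens to 85 mm and grips with 20 to 120 N. Pads are 22 mm wide; open, the fingers measure 114 mm over their backs; the gripper's body (76 mm by 85 mm) begins 54 mm behind the grasp point. The pads swing forward as they close: fully open they stand 13 mm farther back than shut.
Start: joints at [-70.417, 4.979, 10.078, 95.1, 0, 90], TCP at [0.184, -0.518, 0.256] pointing down, gripper open.
Joint ranges: [-179.16, 179.16], [-48.56, 103.87], [-65.8, 70.77], [-126.05, 130.52], [-82.76, 87.17], [-180, 180]. Speed limits (degrees/s): [127.2, 127.2, 147.25, 180, 180, 180].

INTERFACE

Orientations are given as [roll, pitch, yaw] about the fixed x, y, z axes, in that order (R = Rz(yaw) Ry(pitch) Rx(roll)).
In Python, from workcell import bot, vision, order, get_obs gives the robot as it stands (bot), with the cameras (vision), the readings as plain functions and the job (order).
- The arm moves only by the shell command python3 drive.py 'ROWS' [FORCE]. ROWS is rows parted by semicolons, their numbers by spaces, 1 to 5 of them, each of 5 numbers: dx, dy, dz in m, then a turn about the tool's z in degrees, then the finger opening in m; each row is the pose to reach, as a shift and turn from the pose commanded when the command began, along the tool's axes at that moment; what a row does not reach only later rows make up. A row lasts 1/12 s, in which the tool goes at most 0.0417 m and 7.16 degrees, less where a joint would pass 70% of its speed; a pose out of reach is approached as far as the arm can. The fingers move at their own pace and stop on an object; FORCE is the grip in N (left out, the last holds). Time passes only in rows, so rows that do not move let the fingers close. It prints the time, the measured TCP pose, the force, the opening and the grip force at its end.
- get_obs(): the state, without advancing time (a new reading comes with each control period).
- vision.camera(name): name is "side" or "top" or "wrist"; returns the picture (384x512x3 uint8, blue, green, red); there is no depth.
- vision.camera_info(name): a dict with "mtx" (3x3 intrinsics, pixels), "k1" (the pictures are not rectified: a ray, as slopes to the right and down, at radius r is drawn at 1 + k1 r^2 times it, then the intrinsics apply), "extrinsics" (4x4, takes a point from camera to world coordinates). Camera axes: x right, y down, z forward; pixel columns grow to the right and rows downward; lengths in m; the calibration is good to about 2 mm. A picture is of the moment at which its call begins: read the wrist's pose just before it. camera_info takes no time and is no camera call; for the wrist camera it gives the pose at the moment of the call.
- order.job_done(): hands the job in; it is judged then, once.
The state is a dict: "time": time; "q": joint angles; "qd": joint speeds; "joint_efforts": joint torques, N m; "ee_pos": TCP position; "tcp_rot": TCP orientation; "wrist_force": force on the tool from outside, world axes, zero at the start; "torque": the same for the moment, N m; "opening": finger opening in m; "grasp_force": force on a finger pad.
Only numpy, scipy, OpenCV 4.12 (cv2) and the standard library are available. Lean on these libraries where they do the work, as an engineer would, in place of code of your own. Each camera call takes 0.05 s, during which the arm holds its last target. There are 200 camera calls.

TASK

The tube rotator stands hemmed in: carry it to the blue mat, set it down gently upright in the middle of the mat, square to it with its wheel on the yellow-striped side, and let go. Then turn its wheel until the yellow loading mark, hidden down in the guard at the start, is straight up at the top, and let go with the rotator still in its place on the mat. Leave all the other things on the bench where they stand.

Things in the scene. Friction and masses are not known exactly. Their poses are not given: they have to be found in the camera images.
- rotator: Loose bench-top tube rotator, about 0.8 kg, 150 (x) x 144 (y) x 137 mm tall; origin at the centre of its underside, z up. White motor housing at y = 2 to 68 mm, top at z = 101 mm, with a black carrying bar on it; white wheel at y = -48 mm between grey guard walls at x = -70 and 70 mm, 70 mm high. Centre of mass near y = 20 mm. Starts left or right, yaw up to 0.6 rad.
- bar (a point): Grip point of the carrying bar, at (0, 30, 130) mm in the rotator's frame, same axes. The bar runs along the rotator's y from 10 to 62 mm, is 14 mm wide (x) and 14 mm high, its posts at y = 16 and 56 mm; 22 mm free under it. Take it from above, fingers closing along the rotator's x.
- axle (a point): Centre of the wheel, at (0, -48, 76) mm in the rotator's frame; the axle runs along the rotator's y. The wheel is a disc 120 mm across and 14 mm thick (along y), top at z = 136 mm; pinch it over the rim from above, fingers closing along the axle, at most 28 mm deep (clips nearer the axle). From the disc's middle plane it is 58 mm to the bar and 50 mm to the housing.
- wheel (a joint): Angle of the wheel about the rotator's +y, rad; 0 (or any full turn) = yellow mark at the top; growing angle carries the top of the wheel toward the rotator's +x. Turns endlessly both ways, stays where it is left (friction about 0.05 Nm). Starts between 2.0 and 4.28.
- load_mark (a point): Middle of the yellow mark (about 20 mm long) on the wheel's rim, 60 mm from the axle; it turns with the wheel. Nothing holds the light rotator but friction: pinch the rim firmly and sweep round the axle, the tool tilting with it; a weak or slow pinch slips and shifts the rotator.
- mat: Fixed thin non-slip mat (friction about 1.3), 190 x 190 x 3 mm, origin at the centre of its underside, top at z = 3 mm; blue with a 28 mm wide yellow stripe along its -y edge. The rotator shall stand with its axes along the mat's: its wheel at the stripe's side (-y).
- flask: conical glass flask, 57 mm across, 88 mm tall; starts about 0.13 m from the rotator's centre, beside the wheel; loose bystander, origin at the centre of its underside
- tall_bottle: white-labelled reagent bottle with teal cap, 44 mm across, 121 mm tall; starts about 0.13 m from the rotator's centre, beside the housing; loose bystander, origin at the centre of its underside
- big_bottle: white-labelled reagent bottle with teal cap, 48 mm across, 107 mm tall, beside the mat; loose bystander, origin at the centre of its underside
- beaker: small clear beaker, 70 mm across, 71 mm tall, beside the mat; loose bystander, origin at the centre of its underside
- rub_bottle: tall pale-blue hand rub bottle with white cap, 62 mm across, 174 mm tall, behind the middle of the work area; loose bystander, origin at the centre of its underside
- lab_timer: white lab timer lying flat, 62x68x18 mm, in the front middle; loose bystander, origin at the centre of its underside
- dish: shallow round dish, 64 mm across, 15 mm tall, in the middle; loose bystander, origin at the centre of its underside

How it is judged:
By the outcome, as a careful person would: the job done as asked, in the order asked, and still so for the second after the job is handed in, with the robot touching nothing.
It also fails if it takes over 72 s, if anything falls off the work surface, if the arm or the gripper's body presses on something with over 40 N, if the wrist force passes 120 N, or if a joint passes its speed limit or range.

## Working session

There is one attempt and no reset: what is moved stays moved. The work goes in short steps, Python scripts to look and compute and a shell command to move; the robot and the scene stay as the last step left them, time stands still between calls to the robot, and variables do not carry over. Pictures are saved under pics/ and viewed, at most 10 in all, crops included, and the job is handed in when it is done.

```bash
ls; mkdir -p pics; python3 - <<'E'
from workcell import bot, vision, order, get_obs
import cv2,numpy as np
for n in ("side","top"):
    im=vision.camera(n); cv2.imwrite(f"pics/{n}0.png",im)
    i=vision.camera_info(n); print(n,np.round(i["mtx"],1).tolist(),i["k1"],np.round(i["extrinsics"],3).tolist())
a=cv2.imread("pics/side0.png");b=cv2.imread("pics/top0.png")
cv2.imwrite("pics/top_big.png",cv2.resize(b,(800,600)));cv2.imwrite("pics/side_big.png",cv2.resize(a,(800,600)))
E
```

```text
drive.py
pics
workcell.py
side [[487.7, 0.0, 264.0], [0.0, 487.7, 188.8], [0.0, 0.0, 1.0]] 0.01831201541327949 [[-0.987, -0.093, 0.133, 0.269], [-0.162, 0.485, -0.859, 1.35], [0.015, -0.87, -0.494, 0.87], [0.0, 0.0, 0.0, 1.0]]
top [[420.1, 0.0, 258.5], [0.0, 420.1, 195.3], [0.0, 0.0, 1.0]] -0.09695858957579367 [[-0.006, -0.984, 0.177, 0.243], [-1.0, 0.01, 0.022, -0.007], [-0.023, -0.177, -0.984, 1.463], [0.0, 0.0, 0.0, 1.0]]
```

View pics/top_big.png

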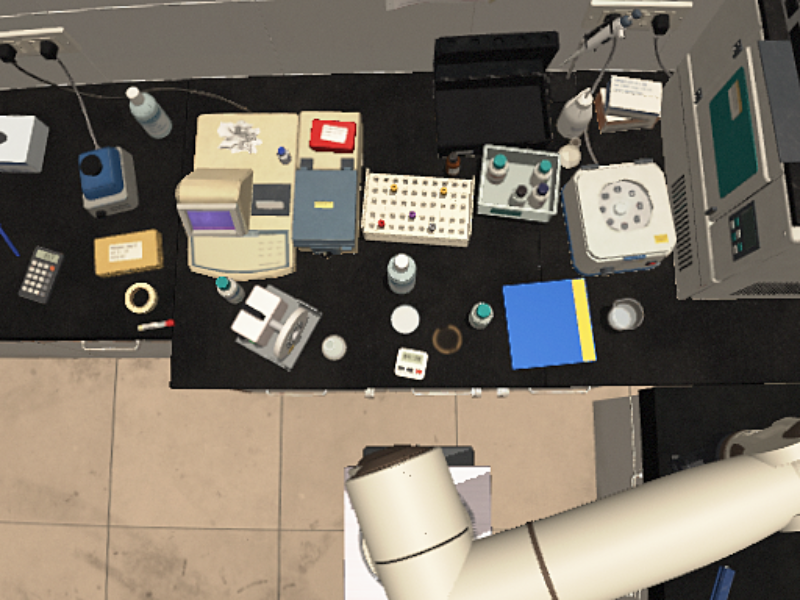

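View pics/side_big.png

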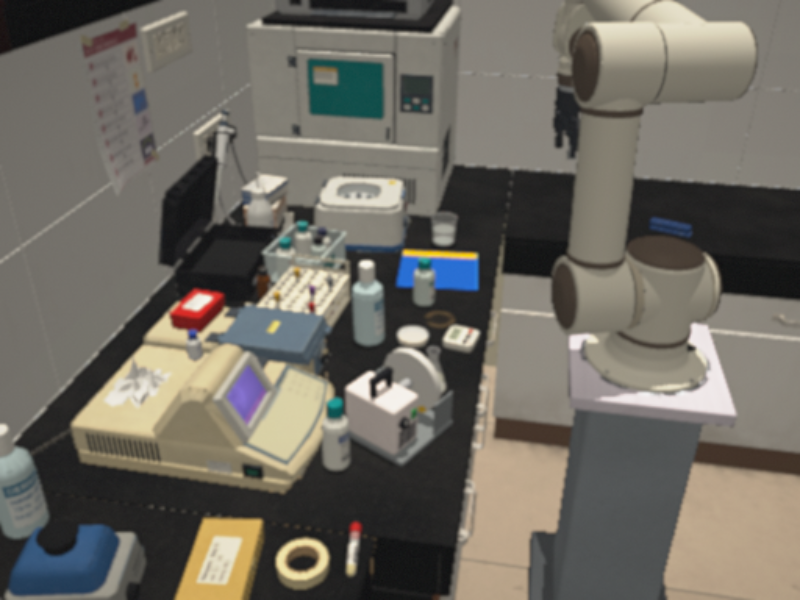

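The top view (800x600) shows the rotator near (276,325), wheel on its lower right, and the flask at (333,348). The tall bottle is at (228,290). The mat is centred near (548,323) with its stripe on the right, towards world -y. In the side view the black bar runs along the housing top near (382,380).

```bash
cat > h.py <<'E'
from workcell import bot, vision, order, get_obs
import cv2,numpy as np
from scipy.optimize import least_squares
from scipy.spatial.transform import Rotation as R
def ray(info,uv):
    K=info["mtx"];T=np.array(info["extrinsics"])
    uv=np.atleast_2d(np.float64(uv))
    d=np.array([info["k1"],0,0,0,0.])
    n=cv2.undistortPoints(uv[:,None],np.array(K),d)[:,0]
    return T[:3,3],np.c_[n,np.ones(len(n))]@T[:3,:3].T
def plane(info,uv,z):
    o,d=ray(info,uv); return o+d*((z-o[2])/d[:,2:])
def proj(info,P):
    T=np.linalg.inv(np.array(info["extrinsics"]));P=np.atleast_2d(P)
    return cv2.projectPoints(P,cv2.Rodrigues(T[:3,:3])[0],T[:3,3],np.array(info["mtx"]),np.array([info["k1"],0,0,0,0.]))[0][:,0]
E
python3 - <<'E'
from h import *
im=cv2.imread("pics/top0.png");i=vision.camera_info("top")
hsv=cv2.cvtColor(im,cv2.COLOR_BGR2HSV)
m=((cv2.inRange(hsv,(100,150,100),(125,255,255))|cv2.inRange(hsv,(20,120,120),(35,255,255))))
m[:,:300]=0;m[:170]=0;m[240:]=0;m[:,390:]=0
c=max(cv2.findContours(m,0,2)[0],key=cv2.contourArea)
P=plane(i,c[:,0].astype(float),0.003)[:,:2].astype(np.float32)
print("mat",cv2.minAreaRect(P))
y=cv2.inRange(hsv,(20,120,120),(35,255,255))&m
v=np.argwhere(y)[:,::-1].astype(float);print("stripe",plane(i,v,.003).mean(0))
for n,(u,w),z in (("flask",(333,348),.08),("tall",(228,284),.121),("rot",(276,325),.05),("big",(483,310),.107),("beaker",(627,315),.03),("rub",(402,262),.174),("dish",(405,319),.015),("timer",(411,363),.018)):
    print(n,plane(i,(u*.64,w*.64),z).round(3))
x0,y0,s=135,175,10
cv2.imwrite("pics/c1.png",cv2.resize(im[y0:y0+60,x0:x0+80],None,fx=s,fy=s,interpolation=cv2.INTER_CUBIC))
s2=cv2.imread("pics/side0.png")
cv2.imwrite("pics/c2.png",cv2.resize(s2[215:305,195:300],None,fx=6,fy=6,interpolation=cv2.INTER_CUBIC))
E
```

```text
mat ((0.4629829525947571, -0.29956871271133423), (0.19195787608623505, 0.19188207387924194), 5.030264377593994)
stripe [ 0.46873947 -0.37810945  0.003     ]
flask [[0.401 0.175 0.08 ]]
tall [[0.533 0.395 0.121]]
rot [[0.455 0.305 0.05 ]]
big [[ 0.475 -0.143  0.107]]
beaker [[ 0.473 -0.471  0.03 ]]
rub [[0.563 0.025 0.174]]
dish [[0.472 0.023 0.015]]
timer [[0.373 0.01  0.018]]
```

View pics/c1.png

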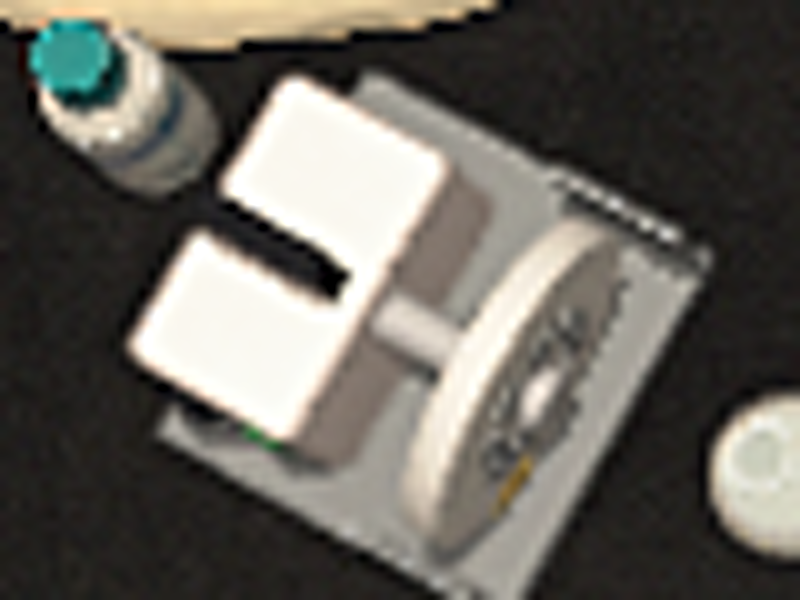

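View pics/c2.png

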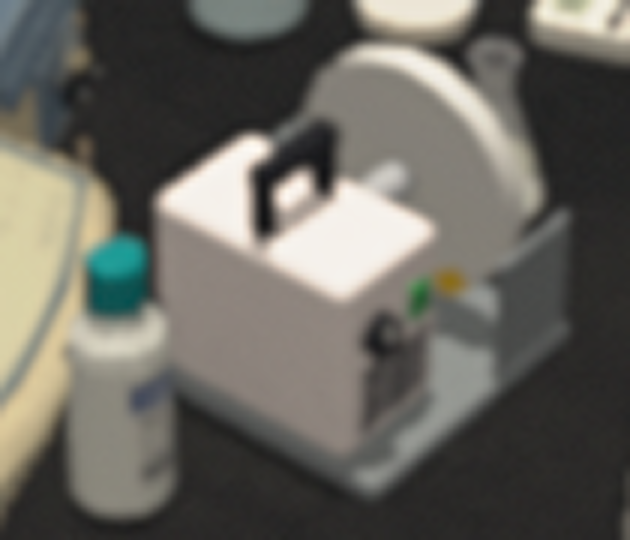

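The crops show the housing top corners, base corners and bar clearly. The yellow mark is low on the -x side of the wheel, at crop c1 (517,483) and crop c2 (450,280). Next I fit the pose from both views.

```bash
cat > fit.py <<'E'
from h import *
it,is_=vision.camera_info("top"),vision.camera_info("side")
def f(p,full=False):
    x,y,w,a,hb=p
    hs=[(a,.068,.101),(a,.002,.101),(-a,.002,.101),(-a,.068,.101)]
    t=np.array(hs+[(-.075,.072,hb),(.075,.072,hb),(0,.062,.137),(0,.01,.137)])
    s=np.array([hs[0],hs[3],hs[2],hs[1],(-.075,.072,0),(0,.062,.130),(0,.01,.130)])
    c,q=np.cos(w),np.sin(w); M=np.array([[c,-q,0],[q,c,0],[0,0,1]])
    return np.r_[proj(it,t@M.T+[x,y,0])-TP, proj(is_,s@M.T+[x,y,0])-SP]
TP=(np.array([(292,74),(448,163),(298,444),(128,347),(163,430),(370,72),(215,205),(345,285)])+.5)/10-.5+[135,175]
SP=(np.array([(155,205),(345,300),(437,232),(250,135),(370,497),(257,170),(328,130)])+.5)/6-.5+[195,215]
r=least_squares(lambda p:f(p).ravel(),[.455,.305,-.55,.05,.01],loss="soft_l1")
print(r.x.round(4),np.degrees(r.x[2]).round(1));print(f(r.x).round(1).tolist())
x,y,w=r.x[:3];M=R.from_euler("z",w).as_matrix()
for yy in(-.055,-.048,-.041):
  e=[]
  for th in np.arange(1.9,4.4,.05):
    P=M@[.06*np.sin(th),yy,.076+.06*np.cos(th)]+[x,y,0]
    e.append((np.hypot(*(proj(it,P)[0]-[186.2,222.8])),np.hypot(*(proj(is_,P)[0]-[269.6,261.2])),th))
  print(yy,min(e)[::2],min((b,t) for a,b,t in e))
print("bar",M@[0,.03,.13]+[x,y,0])
E
python3 fit.py; python3 -c "
from workcell import bot, vision, order, get_obs;o=get_obs();print(o)"
```

```text
[ 0.4589  0.3075 -0.4993  0.0532  0.006 ] -28.6
[[-0.4, -0.5], [0.8, -0.3], [-0.2, -0.4], [-0.1, -0.1], [-0.1, 0.3], [0.4, -0.6], [-2.1, -0.9], [-1.5, -1.5], [0.2, -1.1], [-0.1, -1.0], [0.6, -2.0], [0.7, -0.7], [1.2, 1.4], [-0.1, 2.3], [1.0, -0.2]]
-0.055 (np.float64(0.8036906886377607), np.float64(3.7000000000000015)) (np.float64(0.6713254227200058), np.float64(3.450000000000001))
-0.048 (np.float64(1.240076431888639), np.float64(3.6500000000000012)) (np.float64(0.8336873207895426), np.float64(3.5000000000000013))
-0.041 (np.float64(3.191363178503387), np.float64(3.6500000000000012)) (np.float64(2.060572768217874), np.float64(3.6500000000000012))
bar [0.47325323 0.33385144 0.13      ]
{'time': 0.1, 'q': array([-7.04165196e+01,  5.00873673e+00,  1.00377452e+01,  9.51008645e+01,
        1.71813365e-04,  8.99994068e+01]), 'qd': array([-0.04129579, -0.16541929,  0.13144004, -0.10025749,  0.07339479,
       -0.03534664]), 'joint_efforts': array([-3.73846497e-04, -5.21561801e+01,  4.65652907e+01,  1.60481822e-02,
        8.43814746e-06, -6.13513805e-06]), 'ee_pos': array([ 0.18428576, -0.51800477,  0.25563521]), 'tcp_rot': array([-1.79928144e+02, -1.72557205e-04,  1.95840734e+01]), 'wrist_force': array([ 0.48144684, -0.24346223, -0.1156806 ]), 'torque': array([-0.03253641,  0.00887507, -0.01274412]), 'grasp_force': 0.0, 'opening': 0.0852118796515536}
```

```bash
cat > to.py <<'E'
import sys
from h import *
def to(p,yaw):
    o=get_obs();M=R.from_euler("xyz",o["tcp_rot"],degrees=True)
    d=M.inv().apply(np.array(p)-o["ee_pos"]);t=(o["tcp_rot"][2]-yaw+180)%360-180
    print("t",round(o["time"],2),"tool delta",d.round(4),"turn",round(t,2),"rows>=",int(np.ceil(max(np.linalg.norm(d)/.0417,abs(t)/7.16))),"F",o["wrist_force"].round(1),"q6",o["q"][5].round(0))
if __name__=="__main__":
    v=list(map(float,sys.argv[1:]));to(v[:3],v[3])
E
python3 to.py .473 .334 .30 61.4; python3 to.py .32 -.1 .30 40
```

```text
t 0.1 tool delta [ 0.5576 -0.706  -0.0435] turn -41.82 rows>= 22 F [ 0.5 -0.2 -0.1] q6 90.0
t 0.1 tool delta [ 0.268  -0.3484 -0.0439] turn -20.42 rows>= 11 F [ 0.5 -0.2 -0.1] q6 90.0
```

```bash

python3 drive.py '0.036 -0.047 -0.003 0 0.085; 0.072 -0.094 -0.006 0 0.085; 0.108 -0.141 -0.009 0 0.085; 0.108 -0.141 -0.009 0 0.085'
python3 drive.py '0.025 -0.033 -0.002 0 0.085; 0.05 -0.066 -0.004 0 0.085; 0.075 -0.099 -0.006 0 0.085; 0.1 -0.132 -0.008 0 0.085; 0.11 -0.14 -0.009 0 0.085'
python3 drive.py '0.025 -0.033 -0.002 0 0.085; 0.05 -0.066 -0.004 0 0.085; 0.075 -0.099 -0.006 0 0.085; 0.1 -0.132 -0.008 0 0.085; 0.11 -0.14 -0.009 0 0.085'
python3 drive.py '0.025 -0.033 -0.002 0 0.085; 0.05 -0.066 -0.004 0 0.085; 0.075 -0.099 -0.006 0 0.085; 0.1 -0.132 -0.008 0 0.085; 0.11 -0.14 -0.009 0 0.085'
python3 to.py .473 .334 .30 61.4
```

```text
time: 0.43
ee_pos: [0.2353, -0.3581, 0.2641]
tcp_rot: [-179.9, 0.0, 19.5]
wrist_force: [0.9, 0.3, 0.7]
opening: 0.0848
grasp_force: 0.0
time: 0.85
ee_pos: [0.2923, -0.1871, 0.2743]
tcp_rot: [-180.0, -0.1, 19.7]
wrist_force: [-0.4, -0.3, -0.1]
opening: 0.0855
grasp_force: 0.0
time: 1.27
ee_pos: [0.3492, -0.0179, 0.2828]
tcp_rot: [-179.9, -0.0, 19.8]
wrist_force: [-0.1, 0.3, 1.1]
opening: 0.0852
grasp_force: 0.0
time: 1.68
ee_pos: [0.4065, 0.1496, 0.2909]
tcp_rot: [-179.9, 0.0, 20.1]
wrist_force: [-0.6, 0.4, 0.2]
opening: 0.0848
grasp_force: 0.0
t 1.68 tool delta [ 0.1259 -0.1503 -0.0088] turn -41.27 rows>= 6 F [-0.6  0.4  0.2] q6 180.0
```

```bash

python3 drive.py '0 0 0 -7 0.085; 0 0 0 -14 0.085; 0 0 0 -21 0.085; 0 0 0 -28 0.085; 0 0 0 -35 0.085'
python3 drive.py '0 0 0 -6.3 0.085;0 0 0 -6.3 0.085'
python3 to.py .473 .334 .30 61.4
```

```text
time: 2.1
ee_pos: [0.406, 0.1449, 0.2914]
tcp_rot: [-179.9, 0.0, 55.0]
wrist_force: [0.6, 0.4, 0.0]
opening: 0.0848
grasp_force: 0.0
time: 2.27
ee_pos: [0.406, 0.1448, 0.2915]
tcp_rot: [-179.9, -0.0, 61.2]
wrist_force: [-0.0, 0.7, 0.5]
opening: 0.0852
grasp_force: 0.0
t 2.27 tool delta [ 0.1981 -0.0323 -0.0084] turn -0.15 rows>= 5 F [-0.   0.7  0.5] q6 138.0
```

```bash

python3 drive.py '0.041 -0.007 0 0 0.085; 0.082 -0.014 0 0 0.085; 0.123 -0.021 0 0 0.085; 0.164 -0.028 0 0 0.085; 0.198 -0.032 -0.008 0 0.085'
python3 drive.py '0 0 0 0 0.085;0 0 0 0 0.085'
python3 to.py .473 .334 .30 61.4
python3 - <<'E'
from h import *
i=vision.camera_info("wrist");im=vision.camera("wrist")
cv2.imwrite("pics/w1.png",im);np.save("w1.npy",{k:np.array(v) for k,v in i.items()},allow_pickle=True)
print(proj(i,[[.473,.334,.13]]))
E
```

```text
time: 2.68
ee_pos: [0.4742, 0.336, 0.298]
tcp_rot: [-179.9, 0.1, 60.8]
wrist_force: [1.2, -0.3, 1.0]
opening: 0.0848
grasp_force: 0.0
time: 2.85
ee_pos: [0.4745, 0.3351, 0.2982]
tcp_rot: [-179.9, 0.1, 60.9]
wrist_force: [-0.1, -0.1, 0.6]
opening: 0.0852
grasp_force: 0.0
t 2.85 tool delta [-0.0017 -0.0008 -0.0018] turn -0.51 rows>= 1 F [-0.1 -0.1  0.6] q6 154.0
[[249.13899837 184.56609851]]
```

View pics/w1.png

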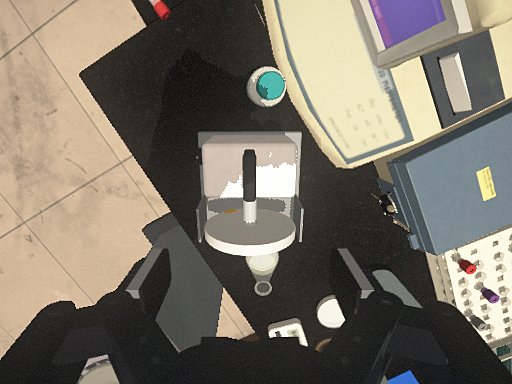

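The wrist view shows the bar running from (249,150) to (249,200), close to where I expected it, with the housing square to the tool. Nothing stands where the fingers will go.

```bash
python3 - <<'E'
from h import *
i=np.load("w1.npy",allow_pickle=True).item();im=cv2.imread("pics/w1.png")
g=im.max(2)
rows=[]
for r in range(154,198,4):
    c=np.where(g[r,238:262]<60)[0]+238
    if len(c): rows.append((r,c.min(),c.max()))
print(rows)
# base back edge (z=~.006)
P=plane(i,[((a+b)/2,r) for r,a,b in rows],.137)
d=P[0]-P[-1];print("yaw",np.degrees(np.arctan2(-d[0],d[1])),P[0],P[-1])
e=plane(i,[(249.5,149.5),(249.5,201)],.137);print(e,np.linalg.norm(e[0]-e[1]))
print(plane(i,[(198.5,132.5),(301.5,132.5)],.006))
E
```

```text
[(154, np.int64(244), np.int64(254)), (158, np.int64(243), np.int64(255)), (162, np.int64(243), np.int64(255)), (166, np.int64(243), np.int64(255)), (170, np.int64(244), np.int64(255)), (174, np.int64(244), np.int64(255)), (178, np.int64(243), np.int64(255)), (182, np.int64(244), np.int64(255)), (186, np.int64(255), np.int64(255)), (190, np.int64(244), np.int64(255)), (194, np.int64(244), np.int64(255))]
yaw -28.470350835037515 [0.48941144 0.36363704 0.137     ] [0.46931542 0.32657905 0.137     ]
[[0.49204836 0.36733572 0.137     ]
 [0.46552434 0.31978227 0.137     ]] 0.05445047526790986
[[0.42958166 0.40676868 0.006     ]
 [0.55923521 0.33449944 0.006     ]]
```

```bash

python3 drive.py '0.0035 0.0005 0.03 -0.3 0.06; 0.0035 0.0005 0.06 -0.3 0.06; 0.0035 0.0005 0.09 -0.3 0.06; 0.0035 0.0005 0.11 -0.3 0.06'
python3 drive.py '0 0 0 0 0.06;0 0 0 0 0.06'; python3 to.py .4759 .3383 .136 61.2
```

```text
time: 3.23
ee_pos: [0.4754, 0.3348, 0.1877]
tcp_rot: [-179.9, 0.0, 61.1]
wrist_force: [-0.6, -0.5, -0.9]
opening: 0.0601
grasp_force: 0.0
time: 3.4
ee_pos: [0.4757, 0.3353, 0.1903]
tcp_rot: [-179.9, -0.0, 61.2]
wrist_force: [-0.4, -0.6, 0.8]
opening: 0.0601
grasp_force: 0.0
t 3.4 tool delta [ 0.0027 -0.0012  0.0543] turn -0.05 rows>= 2 F [-0.4 -0.6  0.8] q6 154.0
```

```bash

python3 drive.py '0.0027 -0.001 0.025 0 0.06; 0.0027 -0.001 0.045 0 0.06; 0.0027 -0.001 0.054 0 0.06; 0.0027 -0.001 0.054 0 0.03'
python3 drive.py '0 0 0 0 0.005;0 0 0 0 0.005;0 0 0 0 0.005;0 0 0 0 0.005;0 0 0 0 0.005' 90; python3 to.py .4759 .3383 .136 61.2
```

```text
time: 3.73
ee_pos: [0.4764, 0.339, 0.1358]
tcp_rot: [-179.9, 0.0, 61.2]
wrist_force: [-0.1, 0.2, -0.6]
opening: 0.0495
grasp_force: 0.0
time: 4.15
ee_pos: [0.4768, 0.3403, 0.1378]
tcp_rot: [-180.0, -0.2, 61.3]
wrist_force: [-2.6, 0.9, 7.5]
opening: 0.0124
grasp_force: 88.6
t 4.15 tool delta [-0.0022  0.0002  0.0018] turn 0.1 rows>= 1 F [-2.6  0.9  7.5] q6 154.0
```

```bash

python3 drive.py '0 0 -0.01 0 0.005;0 0 -0.025 0 0.005;0 0 -0.045 0 0.005;0 0 -0.07 0 0.005;0 0 -0.1 0 0.005'
python3 drive.py '0 0 -0.03 0 0.005;0 0 -0.06 0 0.005;0 0 -0.085 0 0.005;0 0 -0.1 0 0.005;0 0 -0.1 0 0.005'
python3 drive.py '0 0 0 0 0.005;0 0 0 0 0.005;0 0 0 0 0.005'
python3 to.py .46 -.3 .33 95
```

```text
time: 4.57
ee_pos: [0.476, 0.3389, 0.2351]
tcp_rot: [-179.9, 0.2, 61.3]
wrist_force: [1.0, 0.7, -8.5]
opening: 0.0124
grasp_force: 88.3
time: 4.98
ee_pos: [0.477, 0.3395, 0.3394]
tcp_rot: [179.9, -0.2, 61.3]
wrist_force: [1.2, 1.0, -7.2]
opening: 0.0122
grasp_force: 88.4
time: 5.23
ee_pos: [0.4765, 0.3392, 0.3339]
tcp_rot: [-179.9, 0.1, 61.3]
wrist_force: [0.2, -0.2, -8.7]
opening: 0.0124
grasp_force: 88.4
t 5.23 tool delta [-0.5685  0.2927  0.0045] turn -33.72 rows>= 16 F [ 0.2 -0.2 -8.7] q6 154.0
```

```bash

python3 drive.py '-0.012 0.006 0 0 0.005;-0.03 0.0155 0 0 0.005;-0.055 0.028 0 0 0.005;-0.085 0.044 0 0 0.005;-0.115 0.059 0 0 0.005'
python3 drive.py '-0.03 0.0155 0 0 0.005;-0.06 0.031 0 0 0.005;-0.09 0.046 0 0 0.005;-0.12 0.062 0 0 0.005;-0.15 0.077 0 0 0.005'
python3 drive.py '-0.03 0.0155 0 0 0.005;-0.06 0.031 0 0 0.005;-0.09 0.046 0 0 0.005;-0.12 0.062 0 0 0.005;-0.15 0.077 0 0 0.005'
python3 drive.py '-0.03 0.0155 0 0 0.005;-0.058 0.03 0 0 0.005;-0.083 0.043 0 0 0.005;-0.105 0.054 0 0 0.005;-0.125 0.064 0 0 0.005'
python3 drive.py '0 0 0 -5 0.005;0 0 0 -11 0.005;0 0 0 -18 0.005;0 0 0 -25 0.005;0 0 0 -30 0.005'
python3 drive.py '0 0 0 -3.5 0.005;0 0 0 -3.5 0.005;0 0 0 -3.5 0.005'
python3 to.py .4603 -.268 .33 94.8
```

```text
time: 5.65
ee_pos: [0.4726, 0.2091, 0.3341]
tcp_rot: [-179.9, 0.1, 61.3]
wrist_force: [0.8, 0.1, -8.0]
opening: 0.0123
grasp_force: 88.4
time: 6.07
ee_pos: [0.4679, 0.0401, 0.3344]
tcp_rot: [-179.9, 0.0, 61.3]
wrist_force: [0.8, -0.5, -8.3]
opening: 0.0123
grasp_force: 88.4
time: 6.48
ee_pos: [0.4633, -0.1284, 0.3343]
tcp_rot: [-179.9, -0.0, 61.3]
wrist_force: [0.8, -0.3, -8.0]
opening: 0.0123
grasp_force: 88.4
time: 6.9
ee_pos: [0.4594, -0.2688, 0.3338]
tcp_rot: [-179.8, -0.0, 61.2]
wrist_force: [0.5, 1.0, -8.2]
opening: 0.0122
grasp_force: 88.4
time: 7.32
ee_pos: [0.4598, -0.2672, 0.3338]
tcp_rot: [-179.9, -0.1, 91.6]
wrist_force: [0.1, 0.1, -8.8]
opening: 0.0122
grasp_force: 88.5
time: 7.57
ee_pos: [0.4599, -0.2671, 0.3343]
tcp_rot: [-179.9, -0.1, 94.7]
wrist_force: [0.1, -0.8, -8.3]
opening: 0.0124
grasp_force: 88.5
t 7.57 tool delta [-0.001   0.0003  0.0043] turn -0.13 rows>= 1 F [ 0.1 -0.8 -8.3] q6 55.0
```

```bash

python3 - <<'E'
from h import *
i=vision.camera_info("wrist");im=vision.camera("wrist")
cv2.imwrite("pics/w2.png",im);np.save("w2.npy",{k:np.array(v) for k,v in i.items()},allow_pickle=True)
# mat outline lines in original top image, fit 4 sides
im=cv2.imread("pics/top0.png");j=vision.camera_info("top");hsv=cv2.cvtColor(im,cv2.COLOR_BGR2HSV)
m=cv2.inRange(hsv,(100,150,100),(125,255,255))|cv2.inRange(hsv,(20,120,120),(35,255,255))
m[:,:300]=0;m[:170]=0;m[240:]=0;m[:,390:]=0
c=max(cv2.findContours(m,0,1)[0],key=cv2.contourArea)
P=plane(j,c[:,0].astype(float),.003)[:,:2]
def res(p):
    w=p[2];M=np.array([[np.cos(w),np.sin(w)],[-np.sin(w),np.cos(w)]])
    q=(P-p[:2])@M.T;return np.abs(q).max(1)-p[3]
r=least_squares(res,[.463,-.3,.08,.095],loss="soft_l1",f_scale=.001);print(r.x,np.degrees(r.x[2]))
E
```

```text
[ 0.46220403 -0.29851047  0.09106373  0.09240492] 5.217567344360818
```

View pics/w2.png

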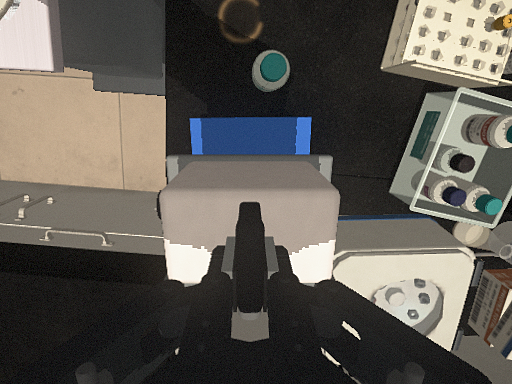

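The mat's far edge runs from (190,118) to (311,118). The held rotator's base back edge, (166,157) to (333,156), is centred over it and parallel.

```bash

python3 - <<'E'
from h import *
i=np.load("w2.npy",allow_pickle=True).item();im=cv2.imread("pics/w2.png")
hsv=cv2.cvtColor(im,cv2.COLOR_BGR2HSV);m=cv2.inRange(hsv,(100,150,60),(125,255,255));m[:105]=0;m[160:]=0;m[:,:180]=0;m[:,320:]=0
# top edge, left & right edge
top=[(c,np.where(m[:,c])[0].min()-.5) for c in range(196,306,4)]
le=[(np.where(m[r])[0].min()-.5,r) for r in range(122,152,3)]
ri=[(np.where(m[r])[0].max()+.5,r) for r in range(122,152,3)]
def ln(uv,z):
    P=plane(i,uv,z)[:,:2];c=P.mean(0);return c,np.linalg.svd(P-c)[2][0]
for n,uv in(("top",top),("L",le),("R",ri)):
    c,d=ln(uv,.003);print(n,c.round(4),np.degrees(np.arctan2(d[1],d[0])).round(2))
tp=plane(i,[(190,118),(311,118)],.003);print(tp.round(4))
g=cv2.GaussianBlur(cv2.cvtColor(im,6),(3,3),0).astype(float)
e=[(c,148+np.argmax(np.abs(np.diff(g[148:166,c])))+.5) for c in range(192,306,6)];print([x[1] for x in e])
b=plane(i,[(165.5,156.5),(333,156.5)],.204);print(b.round(4),np.linalg.norm(b[0]-b[1]))
c,d=ln(e,.204);print("base",c.round(4),np.degrees(np.arctan2(d[1],d[0])))
E
```

```text
top [ 0.4551 -0.2051] 5.06
L [ 0.3632 -0.2415] -84.22
R [ 0.5526 -0.2261] 95.79
[[ 0.3622 -0.2145  0.003 ]
 [ 0.5499 -0.1992  0.003 ]]
[np.float64(153.5), np.float64(153.5), np.float64(160.5), np.float64(155.5), np.float64(160.5), np.float64(160.5), np.float64(160.5), np.float64(160.5), np.float64(155.5), np.float64(155.5), np.float64(155.5), np.float64(160.5), np.float64(155.5), np.float64(155.5), np.float64(160.5), np.float64(160.5), np.float64(160.5), np.float64(160.5), np.float64(153.5)]
[[ 0.3817 -0.2375  0.204 ]
 [ 0.5315 -0.2253  0.204 ]] 0.15032227030674417
base [ 0.4538 -0.2329] 3.772307597925033
```

```bash

python3 drive.py '0 -0.001 0.01 -0.5 0.005;0 -0.001 0.03 -0.5 0.005;0 -0.001 0.055 -0.5 0.005;0 -0.001 0.085 -0.5 0.005;0 -0.001 0.11 -0.5 0.005'
python3 drive.py '0 0 0.02 0 0.005;0 0 0.038 0 0.005;0 0 0.054 0 0.005;0 0 0.066 0 0.005;0 0 0.072 0 0.005'
python3 drive.py '0 0 0.002 0 0.005;0 0 0.003 0 0.005;0 0 0.003 0 0.005'
python3 to.py .4608 -.2672 .141 95.2
```

```text
time: 8.03
ee_pos: [0.4587, -0.267, 0.2231]
tcp_rot: [-179.9, -0.1, 95.2]
wrist_force: [-0.3, -0.2, -9.4]
opening: 0.0125
grasp_force: 88.5
time: 8.45
ee_pos: [0.4584, -0.2667, 0.1512]
tcp_rot: [-179.9, -0.1, 95.2]
wrist_force: [-0.1, 0.8, -8.0]
opening: 0.0125
grasp_force: 88.5
time: 8.7
ee_pos: [0.4594, -0.2673, 0.151]
tcp_rot: [180.0, -0.0, 95.3]
wrist_force: [-0.6, 0.2, -8.5]
opening: 0.0124
grasp_force: 88.5
t 8.7 tool delta [-0.      0.0014  0.01  ] turn 0.07 rows>= 1 F [-0.6  0.2 -8.5] q6 55.0
```

```bash

python3 drive.py '0 0.002 0.002 0 0.005;0 0.002 0.004 0 0.005;0 0.002 0.006 0 0.005;0 0.002 0.006 0 0.005'
python3 drive.py '0 0 0.001 0 0.005;0 0 0.002 0 0.005;0 0 0.002 0 0.005'
python3 drive.py '0 0 0.001 0 0.005;0 0 0.001 0 0.005;0 0 0.001 0 0.005'
```

```text
time: 9.03
ee_pos: [0.4611, -0.2669, 0.144]
tcp_rot: [-180.0, -0.1, 95.3]
wrist_force: [0.2, -0.1, -9.0]
opening: 0.0127
grasp_force: 88.5
time: 9.28
ee_pos: [0.461, -0.2669, 0.1421]
tcp_rot: [-180.0, -0.1, 95.3]
wrist_force: [-1.0, 0.8, -8.9]
opening: 0.0122
grasp_force: 88.5
time: 9.53
ee_pos: [0.4611, -0.267, 0.1413]
tcp_rot: [-180.0, -0.1, 95.3]
wrist_force: [-0.5, -0.6, -9.2]
opening: 0.0121
grasp_force: 88.6
```

```bash

python3 drive.py '0 0 0.001 0 0.005;0 0 0.001 0 0.005;0 0 0.001 0 0.005'
python3 drive.py '0 0 0.001 0 0.005;0 0 0.001 0 0.005;0 0 0.001 0 0.005'
```

```text
time: 9.78
ee_pos: [0.4609, -0.2668, 0.141]
tcp_rot: [-180.0, -0.1, 95.3]
wrist_force: [-5.1, 3.6, -0.5]
opening: 0.012
grasp_force: 89.7
time: 10.03
ee_pos: [0.4607, -0.2668, 0.1408]
tcp_rot: [180.0, -0.0, 95.3]
wrist_force: [-7.8, 3.9, 6.4]
opening: 0.0121
grasp_force: 90.7
```

```bash

python3 drive.py '0 0 -0.0005 0 0.006;0 0 -0.0005 0 0.008;0 0 -0.0005 0 0.012;0 0 -0.0005 0 0.014;0 0 -0.0005 0 0.02' 20
python3 drive.py '0 0 0 0 0.035;0 0 0 0 0.04;0 0 0 0 0.04'
python3 drive.py '0 0 -0.03 0 0.04;0 0 -0.065 0 0.04;0 0 -0.1 0 0.04;0 0 -0.12 0 0.04;0 0 -0.12 0 0.04'
python3 drive.py '-0.035 0 0 0 0.01;-0.07 0 0 0 0.0;-0.11 0 0 0 0.0;-0.15 0 0 0 0.0;-0.15 0 0 0 0'
python3 - <<'E'
from h import *
for n in("top","side","wrist"): cv2.imwrite(f"pics/{n}2.png",vision.camera(n))
i=vision.camera_info("wrist");np.save("w3.npy",{k:np.array(v) for k,v in i.items()},allow_pickle=True)
t=cv2.imread("pics/top2.png")[165:255,305:405];s=cv2.imread("pics/side2.png")[120:210,240:340]
w=cv2.imread("pics/wrist2.png")
a=np.hstack([cv2.resize(t,(400,360),interpolation=2),cv2.resize(s,(400,360),interpolation=2)])
cv2.imwrite("pics/m3.png",np.vstack([a,np.hstack([cv2.resize(w,(320,240)),np.zeros((240,480,3),np.uint8)])]))
print(get_obs()["ee_pos"])
E
```

```text
time: 10.45
ee_pos: [0.4616, -0.2673, 0.1407]
tcp_rot: [179.9, 0.0, 95.3]
wrist_force: [-0.0, -0.3, 0.2]
opening: 0.0199
grasp_force: 0.0
time: 10.7
ee_pos: [0.4615, -0.2672, 0.1402]
tcp_rot: [180.0, -0.0, 95.3]
wrist_force: [-0.6, 0.3, 0.3]
opening: 0.0397
grasp_force: 0.0
time: 11.12
ee_pos: [0.4623, -0.2678, 0.2651]
tcp_rot: [179.7, 0.2, 95.3]
wrist_force: [-0.1, -0.7, -0.6]
opening: 0.0398
grasp_force: 0.0
time: 11.53
ee_pos: [0.4748, -0.422, 0.2558]
tcp_rot: [-179.8, -0.1, 95.1]
wrist_force: [1.5, -1.0, -0.4]
opening: -0.0001
grasp_force: 0.0
[ 0.47484161 -0.4166988   0.25867949]
```

View pics/m3.png

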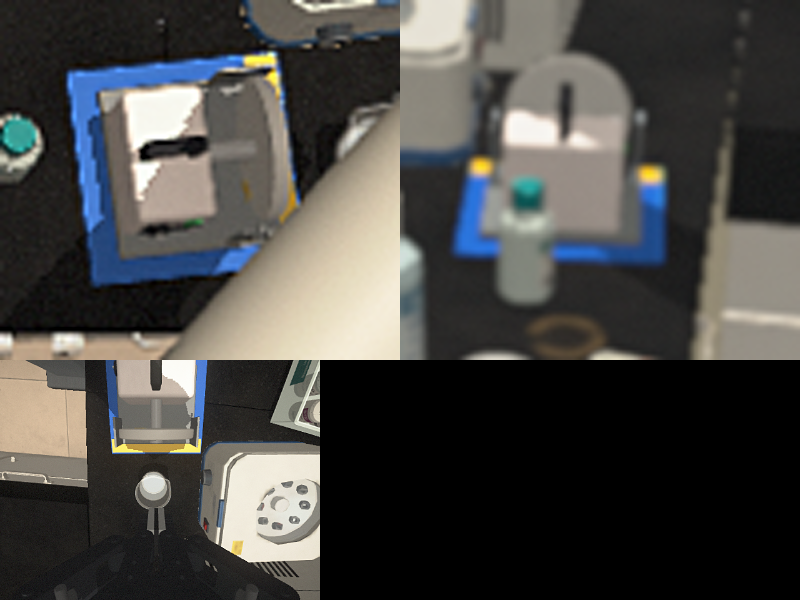

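The top and side views show the rotator upright and square in the middle of the mat, wheel at the stripe. The mark is low on the -x side, at crop (247,188). The drive rows cannot tilt the tool. I will therefore press the closed fingertips lightly on top of the rim and roll the wheel in short strokes, which puts almost no side load on the rotator.

```bash
python3 to.py .4544 -.3477 .175 95.3
```

```text
t 11.68 tool delta [ 0.0704 -0.014   0.0839] turn -0.07 rows>= 3 F [0.6 0.6 0.8] q6 43.0
```

```bash

python3 drive.py '0.035 -0.007 0 0 0;0.07 -0.014 0 0 0;0.07 -0.014 0.035 0 0;0.07 -0.014 0.07 0 0;0.07 -0.014 0.08 0 0'
python3 drive.py '0 0 0.003 0 0;0 0 0.005 0 0;0 0 0.005 0 0'
python3 drive.py '0 0 0.002 0 0;0 0 0.004 0 0;0 0 0.004 0 0'; python3 to.py .4544 -.3477 .165 95.3
```

```text
time: 12.1
ee_pos: [0.4534, -0.3453, 0.1759]
tcp_rot: [-179.8, -0.2, 95.4]
wrist_force: [-0.5, 0.2, -0.5]
opening: 0.0001
grasp_force: 0.0
time: 12.35
ee_pos: [0.455, -0.3481, 0.1764]
tcp_rot: [179.9, 0.0, 95.3]
wrist_force: [0.2, -0.1, -0.3]
opening: -0.0003
grasp_force: 0.0
time: 12.6
ee_pos: [0.4548, -0.3482, 0.1711]
tcp_rot: [180.0, -0.0, 95.3]
wrist_force: [-0.4, 0.6, -0.8]
opening: 0.0002
grasp_force: 0.0
t 12.6 tool delta [ 0.0006 -0.0003  0.0061] turn -0.03 rows>= 1 F [-0.4  0.6 -0.8] q6 47.0
```

```bash

python3 drive.py '0 0 0.002 0 0;0 0 0.004 0 0;0 0 0.004 0 0'
python3 drive.py '0 0 0.001 0 0;0 0 0.002 0 0;0 0 0.002 0 0' 
```

```text
time: 12.85
ee_pos: [0.4544, -0.3479, 0.1662]
tcp_rot: [-180.0, -0.1, 95.3]
wrist_force: [-0.6, 0.2, -0.6]
opening: 0.0001
grasp_force: 0.0
time: 13.1
ee_pos: [0.4545, -0.3479, 0.1645]
tcp_rot: [-180.0, -0.1, 95.3]
wrist_force: [-0.5, -0.3, 0.2]
opening: 0.0002
grasp_force: 0.0
```

```bash

python3 drive.py '0 0 0.001 0 0;0 0 0.001 0 0;0 0 0.001 0 0'
python3 drive.py '0 0 0.001 0 0;0 0 0.001 0 0;0 0 0.001 0 0' 
python3 to.py .4544 -.3477 .165 95.3
```

```text
time: 13.35
ee_pos: [0.4546, -0.3479, 0.1637]
tcp_rot: [-180.0, -0.1, 95.3]
wrist_force: [-0.1, 0.2, 0.3]
opening: 0.0001
grasp_force: 0.0
time: 13.6
ee_pos: [0.4546, -0.348, 0.1634]
tcp_rot: [180.0, -0.0, 95.3]
wrist_force: [-1.1, 0.5, 4.8]
opening: 0.0002
grasp_force: 2.6
t 13.6 tool delta [ 0.0003 -0.0002 -0.0016] turn -0.01 rows>= 1 F [-1.1  0.5  4.8] q6 47.0
```

```bash

python3 drive.py '0 0.003 0.0004 0 0;0 0.007 0.0004 0 0;0 0.011 0.0004 0 0;0 0.014 0.0004 0 0'
python3 drive.py '0 0.004 0 0 0;0 0.008 0 0 0;0 0.012 0 0 0;0 0.014 0 0 0;0 0.014 0 0 0'
python3 - <<'E'
from h import *
cv2.imwrite("pics/t3.png",vision.camera("top"));cv2.imwrite("pics/s3.png",vision.camera("side"))
a=cv2.imread("pics/top2.png").astype(int)
def mk(im,box):
    x0,y0,x1,y1=box;h=cv2.cvtColor(im[y0:y1,x0:x1],40);m=cv2.inRange(h,(15,90,60),(35,255,255));return h,m
for n in("top2","t3"):
    im=cv2.imread(f"pics/{n}.png");h,m=mk(im,(355,195,374,235));v=np.argwhere(m)[:,::-1]+[355,195];print(n,len(v),v.mean(0) if len(v) else None)
E
```

```text
time: 13.93
ee_pos: [0.4692, -0.3467, 0.1639]
tcp_rot: [179.9, 0.0, 95.3]
wrist_force: [-0.9, 2.4, 11.7]
opening: 0.0003
grasp_force: 5.4
time: 14.35
ee_pos: [0.4833, -0.3453, 0.1631]
tcp_rot: [179.9, -0.0, 95.3]
wrist_force: [1.2, 0.9, 5.7]
opening: 0.0001
grasp_force: 3.0
top2 8 [366. 215.]
t3 0 None
```

```bash

python3 drive.py '0 0 -0.006 0 0;0 -0.014 -0.006 0 0;0 -0.028 -0.006 0 0;0 -0.028 -0.006 0 0;0 -0.028 0 0 0'
python3 drive.py '0 0 0.0004 0 0;0 0 0.0004 0 0;0 0.004 0.0004 0 0;0 0.009 0.0004 0 0;0 0.014 0.0004 0 0'
python3 drive.py '0 0.005 0 0 0;0 0.01 0 0 0;0 0.014 0 0 0;0 0.014 0 0 0'
python3 drive.py '0 0 -0.006 0 0;0 -0.014 -0.006 0 0;0 -0.028 -0.006 0 0;0 -0.028 -0.006 0 0;0 -0.028 0 0 0'
python3 drive.py '0 0 0 0 0;0 0 0 0 0;0 0.004 0 0 0;0 0.009 0 0 0;0 0.014 0 0 0'
python3 drive.py '0 0.005 0 0 0;0 0.01 0 0 0;0 0.014 0 0 0;0 0.014 0 0 0'
cat > mark.py <<'E'
from h import *
import sys
c=np.array([.4684,-.3464,.079]);w=np.radians(5.3);M=R.from_euler("z",w).as_matrix()
for n in("top","side"):
    im=vision.camera(n);cv2.imwrite(f"pics/{n}_{sys.argv[1]}.png",im);i=vision.camera_info(n)
    h=cv2.cvtColor(im,40);y=cv2.inRange(h,(15,80,50),(38,255,255))
    th=np.arange(2.5,6.8,.02)
    for yy in(-.007,0,.007):
        P=np.array([M@[.06*np.sin(t),yy,.06*np.cos(t)]+c for t in th])
        uv=np.rint(proj(i,P)).astype(int);k=y[uv[:,1],uv[:,0]]>0
        print(n,yy,"yellow th",th[k].round(2).tolist()[::3])
E
python3 mark.py a
```

```text
time: 14.87
ee_pos: [0.4547, -0.3483, 0.1635]
tcp_rot: [179.9, 0.0, 95.2]
wrist_force: [-0.4, 0.2, 2.4]
opening: 0.0
grasp_force: 1.2
time: 15.28
ee_pos: [0.4698, -0.347, 0.1639]
tcp_rot: [179.8, 0.1, 95.3]
wrist_force: [-1.2, 1.4, 14.8]
opening: 0.0001
grasp_force: 7.1
time: 15.62
ee_pos: [0.4843, -0.3456, 0.1628]
tcp_rot: [179.9, 0.1, 95.3]
wrist_force: [2.5, -0.6, 9.4]
opening: 0.0001
grasp_force: 4.4
time: 16.03
ee_pos: [0.455, -0.3483, 0.1628]
tcp_rot: [179.9, 0.0, 95.3]
wrist_force: [-4.2, 1.2, 31.5]
opening: -0.0001
grasp_force: 18.2
time: 16.45
ee_pos: [0.47, -0.3469, 0.1638]
tcp_rot: [179.8, 0.1, 95.3]
wrist_force: [-0.9, 1.3, 15.0]
opening: 0.0001
grasp_force: 7.6
time: 16.78
ee_pos: [0.4846, -0.3455, 0.1627]
tcp_rot: [179.9, 0.0, 95.3]
wrist_force: [2.4, 0.0, 9.0]
opening: -0.0002
grasp_force: 4.7
top -0.007 yellow th []
top 0 yellow th []
top 0.007 yellow th []
side -0.007 yellow th [4.96, 5.02, 5.08, 5.14, 5.2, 5.26]
side 0 yellow th [5.0, 5.06, 5.12, 5.18, 5.24, 5.3, 5.36]
side 0.007 yellow th [5.06, 5.12, 5.18, 5.24, 5.3, 5.36]
```

```bash

python3 drive.py '0 0 -0.006 0 0;0 -0.014 -0.006 0 0;0 -0.028 -0.006 0 0;0 -0.028 -0.006 0 0;0 -0.028 -0.002 0 0'
python3 drive.py '0 0 0.0008 0 0;0 0 0.0015 0 0;0 0.004 0.0015 0 0;0 0.009 0.0015 0 0;0 0.014 0.0015 0 0'
python3 drive.py '0 0.005 0 0 0;0 0.01 0 0 0;0 0.014 0 0 0;0 0.014 0 0 0'
python3 drive.py '0 0 -0.006 0 0;0 -0.014 -0.006 0 0;0 -0.028 -0.006 0 0;0 -0.028 -0.006 0 0;0 -0.028 -0.002 0 0'
python3 drive.py '0 0 0.001 0 0;0 0 0.002 0 0;0 0.004 0.002 0 0;0 0.009 0.002 0 0;0 0.014 0.002 0 0'
python3 drive.py '0 0.005 0 0 0;0 0.01 0 0 0;0 0.014 0 0 0;0 0.014 0 0 0'
python3 drive.py '0 0 -0.01 0 0;0 0 -0.04 0 0;0 0 -0.06 0 0'
python3 mark.py b
```

```text
time: 17.3
ee_pos: [0.4549, -0.3481, 0.1643]
tcp_rot: [180.0, -0.0, 95.3]
wrist_force: [0.1, 0.2, 0.5]
opening: 0.0
grasp_force: 0.0
time: 17.72
ee_pos: [0.4699, -0.3467, 0.1639]
tcp_rot: [179.9, 0.0, 95.3]
wrist_force: [-1.1, 1.2, 12.9]
opening: -0.0001
grasp_force: 6.2
time: 18.05
ee_pos: [0.4844, -0.3454, 0.1628]
tcp_rot: [179.9, 0.0, 95.3]
wrist_force: [2.0, -0.5, 6.3]
opening: 0.0003
grasp_force: 3.6
time: 18.47
ee_pos: [0.4549, -0.3481, 0.1649]
tcp_rot: [180.0, -0.0, 95.3]
wrist_force: [-0.6, -0.8, 0.8]
opening: -0.0
grasp_force: 0.0
time: 18.88
ee_pos: [0.4698, -0.3467, 0.1639]
tcp_rot: [179.9, 0.0, 95.3]
wrist_force: [-1.5, 1.0, 11.5]
opening: 0.0001
grasp_force: 5.9
time: 19.22
ee_pos: [0.4843, -0.3454, 0.1629]
tcp_rot: [179.9, 0.0, 95.3]
wrist_force: [1.9, 0.1, 6.7]
opening: 0.0002
grasp_force: 3.4
time: 19.47
ee_pos: [0.4827, -0.345, 0.2237]
tcp_rot: [-180.0, -0.1, 95.3]
wrist_force: [1.2, -0.5, 0.9]
opening: 0.0
grasp_force: 0.0
top -0.007 yellow th []
top 0 yellow th []
top 0.007 yellow th []
side -0.007 yellow th [5.98, 6.04, 6.1, 6.16, 6.22, 6.28, 6.34]
side 0 yellow th [5.98, 6.04, 6.1, 6.16, 6.22, 6.28, 6.34]
side 0.007 yellow th [5.98, 6.04, 6.1, 6.16, 6.22, 6.28, 6.34]
```

```bash

python3 drive.py '-0.03 -0.006 -0.02 0 0;-0.065 -0.014 -0.035 0 0;-0.09 -0.014 -0.035 0 0;-0.09 -0.014 -0.035 0 0;-0.09 -0.014 -0.035 0 0'
python3 drive.py '0 0 0 0 0;0 0 0 0 0'
cat > look.py <<'E'
from h import *
import sys
c=np.array([.4684,-.3464,.079]);M=R.from_euler("z",np.radians(5.3)).as_matrix()
for n in("wrist","side","top"):
    i=vision.camera_info(n);im=vision.camera(n);cv2.imwrite(f"pics/{n}_{sys.argv[1]}.png",im)
    y=cv2.inRange(cv2.cvtColor(im,40),(15,80,50),(38,255,255))
    u,v=proj(i,c+[0,0,.06])[0]; print(n,"top of wheel",u.round(1),v.round(1))
    N,l,s,ce=cv2.connectedComponentsWithStats(y)
    for k in range(1,N):
        if s[k][4]>6 and np.hypot(*(ce[k]-[u,v]))<45:
            th=np.arange(-1,1,.01);P=np.array([M@[.06*np.sin(t),0,.06*np.cos(t)]+c for t in th])
            d=np.hypot(*(proj(i,P)-ce[k]).T);print("  ",ce[k].round(1),s[k].tolist(),"theta",th[d.argmin()].round(3),"d",d.min().round(1))
    if n=="wrist": a=im
s=cv2.imread(f"pics/side_{sys.argv[1]}.png")[120:210,240:340]
cv2.imwrite(f"pics/m_{sys.argv[1]}.png",np.hstack([a[:,56:456],cv2.resize(s,(400,384),interpolation=2)]))
E
python3 look.py c
```

```text
time: 19.98
ee_pos: [0.4768, -0.4373, 0.2558]
tcp_rot: [-179.9, -0.2, 95.2]
wrist_force: [0.0, -0.0, -0.7]
opening: -0.0004
grasp_force: 0.0
time: 20.15
ee_pos: [0.477, -0.4354, 0.2569]
tcp_rot: [-180.0, -0.1, 95.3]
wrist_force: [-0.5, -0.1, -0.0]
opening: -0.0002
grasp_force: 0.0
wrist top of wheel 249.1 92.4
   [240.   96.5] [228, 87, 25, 20, 500] theta -0.12 d 4.1
   [249.  125.8] [177, 112, 145, 22, 2151] theta 0.0 d 33.5
side top of wheel 281.6 134.4
   [250.5 116.5] [249, 116, 4, 2, 8] theta 0.8 d 29.4
   [283.8 134.4] [281, 132, 7, 6, 31] theta -0.13 d 0.3
   [260.1 160.8] [257, 159, 7, 5, 28] theta 0.99 d 21.9
   [301.8 162.5] [299, 160, 7, 5, 25] theta -1.0 d 22.0
top top of wheel 373.6 198.1
   [369.1 179.7] [366, 179, 8, 3, 19] theta 0.99 d 4.8
   [372.8 185. ] [371, 182, 4, 8, 12] theta 0.79 d 2.7
   [374.4 200.7] [372, 198, 6, 7, 38] theta -0.14 d 0.5
   [377.  216.5] [375, 208, 5, 15, 35] theta -1.0 d 3.7
```

View pics/m_c.png

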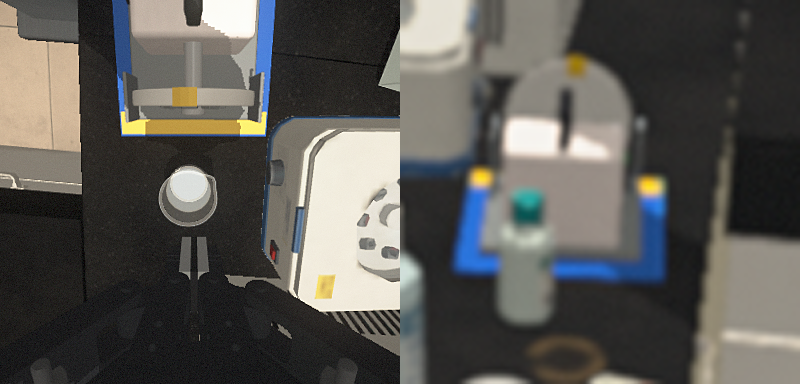

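The mark is at (184,96) in the wrist crop and the wheel's middle is at column 192, so it lies 8 mm (0.13 rad) short of the top. One last short stroke of 8 mm is needed.

```bash
python3 to.py .4644 -.3468 .170 95.3
```

```text
t 20.3 tool delta [ 0.0894 -0.0043  0.0876] turn 0.04 rows>= 4 F [ 0.7 -0.3  0.2] q6 42.0
```

```bash

python3 drive.py '0.035 -0.004 0 0 0;0.07 -0.004 0 0 0;0.09 -0.004 0.03 0 0;0.09 -0.004 0.065 0 0;0.09 -0.004 0.086 0 0'
python3 drive.py '0 0 0.002 0 0;0 0 0.003 0 0;0 0 0.003 0 0'
python3 to.py .4644 -.3468 .164 95.3
```

```text
time: 20.72
ee_pos: [0.4641, -0.3449, 0.1694]
tcp_rot: [-180.0, -0.1, 95.4]
wrist_force: [-0.5, 0.1, -0.9]
opening: 0.0002
grasp_force: 0.0
time: 20.97
ee_pos: [0.4649, -0.3472, 0.1699]
tcp_rot: [179.9, -0.0, 95.3]
wrist_force: [-0.2, 0.1, -0.0]
opening: 0.0001
grasp_force: 0.0
t 20.97 tool delta [ 0.0004 -0.0004  0.0059] turn -0.01 rows>= 1 F [-0.2  0.1 -0. ] q6 48.0
```

```bash

python3 drive.py '0 0 0.003 0 0;0 0 0.005 0 0;0 0 0.0055 0 0;0 0 0.0065 0 0;0 0 0.0065 0 0'
python3 drive.py '0 0 0.0005 0 0;0 0 0.0005 0 0'
```

```text
time: 21.38
ee_pos: [0.4651, -0.3475, 0.1639]
tcp_rot: [179.9, 0.1, 95.3]
wrist_force: [0.2, 1.9, 9.0]
opening: -0.0003
grasp_force: 4.2
time: 21.55
ee_pos: [0.4652, -0.3475, 0.1639]
tcp_rot: [179.8, 0.1, 95.3]
wrist_force: [-0.8, 1.2, 11.3]
opening: 0.0001
grasp_force: 5.5
```

```bash

python3 drive.py '0 0.003 0 0 0;0 0.006 0 0 0;0 0.008 0 0 0;0 0.008 0 0 0;0 0.008 0 0 0'
python3 drive.py '0 0 -0.003 0 0;0 0 -0.015 0 0;0 0 -0.05 0 0;0 0 -0.085 0 0;0 0 -0.09 0 0'
python3 drive.py '-0.03 -0.004 0 0 0;-0.065 -0.004 0 0 0;-0.09 -0.004 0 0 0;-0.09 -0.004 0 0 0;-0.09 -0.004 0 0 0'
python3 drive.py '0 0 0 0 0;0 0 0 0 0'
python3 look.py d
```

```text
time: 21.97
ee_pos: [0.4735, -0.3468, 0.1639]
tcp_rot: [179.8, 0.1, 95.3]
wrist_force: [1.1, 2.8, 10.1]
opening: -0.0002
grasp_force: 5.2
time: 22.38
ee_pos: [0.4732, -0.3471, 0.2584]
tcp_rot: [179.7, 0.2, 95.3]
wrist_force: [0.6, -0.6, 0.8]
opening: 0.0001
grasp_force: 0.0
time: 22.8
ee_pos: [0.4765, -0.4375, 0.2509]
tcp_rot: [-179.9, -0.1, 95.2]
wrist_force: [-0.2, 0.3, 0.3]
opening: 0.0002
grasp_force: 0.0
time: 22.97
ee_pos: [0.4769, -0.4356, 0.2519]
tcp_rot: [180.0, -0.1, 95.3]
wrist_force: [0.0, -0.3, -0.3]
opening: -0.0003
grasp_force: 0.0
wrist top of wheel 249.1 91.7
   [250.6  95.6] [238, 86, 26, 21, 526] theta 0.02 d 4.0
   [249.  125.8] [176, 111, 147, 23, 2187] theta 0.0 d 34.2
side top of wheel 281.6 134.4
   [250.5 116.5] [249, 116, 4, 2, 8] theta 0.8 d 29.4
   [281.6 134.5] [279, 132, 6, 6, 30] theta 0.0 d 0.1
   [260.2 160.6] [257, 158, 7, 6, 28] theta 0.99 d 21.7
   [301.8 162.5] [299, 160, 7, 5, 25] theta -1.0 d 22.0
top top of wheel 373.6 198.1
   [369.1 179.7] [366, 179, 8, 3, 19] theta 0.99 d 4.8
   [373.  185.1] [372, 182, 3, 8, 11] theta 0.78 d 2.8
   [374.2 197.9] [371, 195, 7, 7, 42] theta 0.0 d 0.6
   [376.8 216.4] [375, 208, 4, 15, 33] theta -1.0 d 3.5
```

View pics/m_d.png

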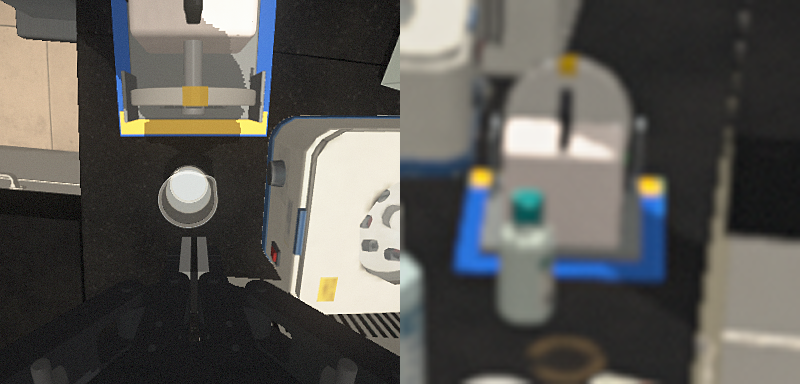

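```bash
python3 - <<'E'
from h import *
i=vision.camera_info("wrist");im=cv2.imread("pics/wrist_d.png")
M=R.from_euler("z",np.radians(5.2)).as_matrix();m=np.array([.4635,-.2997,0])
for p in((0,-.095,.003),(0,-.072,.003),(0,-.072,.009)): print(p,proj(i,M@p+m)[0].round(1))
print([(r,im[r,225].tolist()) for r in range(100,140,2)])
t=cv2.imread("pics/top_d.png");j=vision.camera_info("top")
for p in((0,.095,.003),(0,.072,.003),(0,.072,.009)): print(p,proj(j,M@p+m)[0].round(1))
print([(c,t[200,c].tolist()) for c in range(320,338)])
E
```

```text
(0, -0.095, 0.003) [248.6 135.5]
(0, -0.072, 0.003) [248.6 117.1]
(0, -0.072, 0.009) [248.6 117.3]
[(100, [152, 166, 177]), (102, [158, 172, 179]), (104, [146, 160, 169]), (106, [82, 86, 88]), (108, [91, 98, 100]), (110, [100, 108, 109]), (112, [99, 105, 107]), (114, [99, 107, 109]), (116, [100, 109, 107]), (118, [89, 87, 83]), (120, [66, 152, 188]), (122, [69, 155, 193]), (124, [70, 156, 192]), (126, [65, 153, 191]), (128, [67, 153, 188]), (130, [67, 153, 190]), (132, [64, 161, 200]), (134, [130, 97, 88]), (136, [71, 43, 36]), (138, [27, 32, 41])]
(0, 0.095, 0.003) [324.2 208.8]
(0, 0.072, 0.003) [330.7 208.2]
(0, 0.072, 0.009) [331.  207.9]
[(320, [24, 25, 26]), (321, [23, 25, 28]), (322, [9, 22, 26]), (323, [62, 34, 19]), (324, [238, 139, 80]), (325, [214, 125, 72]), (326, [214, 126, 72]), (327, [214, 126, 74]), (328, [107, 59, 30]), (329, [121, 64, 28]), (330, [122, 70, 41]), (331, [60, 72, 75]), (332, [90, 98, 106]), (333, [91, 101, 111]), (334, [93, 101, 111]), (335, [90, 96, 106]), (336, [101, 109, 123]), (337, [173, 189, 215])]
```

The base stands within about 2 mm of the mat's centre and the mark is at the top to within about 0.02 rad. The tool is clear, so I hand it in.

```bash
python3 -c "
from workcell import bot, vision, order, get_obs;print(order.job_done())"
```

```text
the job is handed in; nothing more can be done
None
```

The rotator stands upright and square on the mat, about 2 mm off centre, wheel at the yellow stripe and its mark at the top (within about 0.02 rad); nothing else was touched, and the job was handed in at about 23 s.

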